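# Put up the walls of a jar carton

### The arm

A 6-joint arm with a two-finger parallel gripper is mounted at the origin on the work surface. World frame = base frame: x ahead of the robot, y to its left, z up, the work surface at z = 0. Lengths are in m, angles in rad, forces in N, time in s.
With the tool pointing down it reaches from about 0.4 to 0.825 m from the base axis. Payload 7 kg.
Tool frame: the origin (TCP) lies on the mounting face of the last link; the fingertips stand 173 mm ahead of it and the grasp point (between the pads) lies 155 mm ahead of it; x points along the fingers, y is the direction in which the jaws open and shut, and the axes are right-handed (so a half turn about x gives the same grasp; the last joint's range is limited). The gripper opens to 85 mm and grips with 20 to 120 N. Pads are 22 mm wide; open, the fingers measure 114 mm over their backs; the gripper's body (76 mm by 85 mm) begins 54 mm behind the grasp point. The pads swing forward as they close: fully open they stand 13 mm farther back than shut.
Start: joints at [-0.87, 0.359, 0.012, 0, -1.224, -0.288], TCP at [0.271, -0.618, 0.405] pointing down, gripper open.
Joint ranges: [-3.07, 3.07], [-1.43, 2.12], [-1.02, 1.25], [-3.03, 1.67], [-3.05, -0], [-3.03, 3.03]. Speed limits (rad/s): [2.39, 2.39, 3.01, 3.14, 3.14, 3.14].

### API

Orientations are given as a unit quaternion [x, y, z, w].
In Python, from cell import robot gives the robot as it stands.
- The arm moves only by the tool step_arm, never from a script. Its argument "plan" is one flat list of numbers, 5 for each row, row after row: the closure, from 0 (fully open) to 1 (shut), then the shift along the tool's x, y, z in m, then the turn about the tool's x in degrees. A call has exactly 5 rows; each row is the pose to reach, as a shift and turn from the pose commanded when the call began, along the tool's axes at that moment; what a row does not reach only later rows make up. A row lasts 1/10 s, in which the tool goes at most 50 mm and 8.59 degrees, less where a joint would pass 70% of its speed; a pose out of reach is approached as far as the arm can. A call with a gripper value outside its range is refused whole. The fingers move at their own pace and stop on an object; "force" is the grip in N (left out, the last holds). Time passes only in rows, so rows that repeat a pose let the fingers close, or fill a call up. It gives the time, the measured TCP pose, the force and the opening at its end, in the units of the state.
- robot.state(): the state, without advancing time (a new reading comes with each control period).
- robot.get_image(name): name is "scene" or "top" or "wrist"; returns the picture (400x640x3 uint8, blue, green, red); there is no depth.
- robot.camera_params(name): a dict with "intrinsics" (3x3 intrinsics, pixels), "origin" and "attitude" of the camera in the world. Camera axes: x right, y up, looking along -z (the intrinsics and any distortion apply to the point x, -y, -z); pixel columns grow to the right and rows downward; lengths in m; the calibration is good to about 2 mm. The wrist camera is an equidistant fisheye: a pixel r from the principal point sees the ray r / f radians off the axis. A picture is of the moment at which its call begins: read the wrist's pose just before it. camera_params takes no time and is no camera call; for the wrist camera it gives the pose at the moment of the call.
- robot.sign_off(): hands the job in, once; it reports no verdict.
Trained networks look in the newest picture that a camera, given by its name, has taken for a name from the list of things; names that differ only in an ending like _2 or _b are one class to them, and where a whole thing is asked for, a point or a joint stands for the part that bears it (a point fixed in the world has none). Each returns a list of dicts, best first, with "p" (0 to 1); they miss things now and then, are a little off and sometimes report something else, mostly with a low value. They report only what shows in the picture. A call takes as long as a camera call.
- robot.look_for(camera, name): "extent" ([left, top, right, bottom] in pixels, round what is visible of it).
The state is a dict: "clock": time; "joint_pos": joint angles; "dq": joint speeds; "joint_torque": joint torques, N m; "tool_pos": TCP position; "tool_rot": TCP orientation; "contact_force": force on the tool from outside, world axes, zero at the start; "ft_torque": the same for the moment, N m; "grip_width": finger opening in m.
Only numpy, scipy, OpenCV 4.12 (cv2) and the standard library are available. Lean on these libraries where they do the work, as an engineer would, in place of code of your own. Each camera call takes 0.05 s, during which the arm holds its last target.

### The job

The cardboard carton on the packing block has only one wall up, the one nearest the robot. Raise its other three flaps - far, left and right - so that each stands upright like that wall, neither leaning out nor folded in, and the carton is an open box ready for jars. Leave the jars, tins and mug around it standing where they are.

Things in the scene. Friction and masses are not known exactly. Their poses are not given: they have to be found in the camera images.
- carton: half-erected open carton, plain brown 4 mm cardboard, fixed on a fixed wooden block 118 x 168 x 40 mm. Floor 140 (x) x 190 (y) mm, its top 44 mm above the table. The near wall (-x), 75 mm high, stands already; far (+x), left (+y) and right (-y) flaps are folded out past the block, free space under them. Origin: centre of the block's underside, on the table; z up, x from near wall to far flap
- far_flap (a joint): angle of the carton's far flap, rad: 0 = folded out level, 1.57 = upright, more = leaning in over the floor (ends at 1.95). Flap 186 mm wide, 75 mm long, 4 mm thick. Hinge line in the carton's frame: along y at x = +70 mm, 42 mm above the table. Stiff crease: the flap stays where it is left, and moves with about 1 N at its free edge.
- left_flap (a joint): angle of the carton's left flap, rad: 0 = folded out level, 1.57 = upright, more = leaning in over the floor (ends at 1.95). Flap 132 mm wide, 75 mm long, 4 mm thick. Hinge line in the carton's frame: along x at y = +95 mm, 42 mm above the table. Stiff crease: the flap stays where it is left, and moves with about 1 N at its free edge.
- right_flap (a joint): angle of the carton's right flap, rad: 0 = folded out level, 1.57 = upright, more = leaning in over the floor (ends at 1.95). Flap 132 mm wide, 75 mm long, 4 mm thick. Hinge line in the carton's frame: along x at y = -95 mm, 42 mm above the table. Stiff crease: the flap stays where it is left, and moves with about 1 N at its free edge.
- far_flap_edge (a point): middle of the free outer edge of the carton's far flap (+x side); lies 75 mm from that flap's hinge line, at mid-thickness
- left_flap_edge (a point): middle of the free outer edge of the carton's left flap (+y side); lies 75 mm from that flap's hinge line, at mid-thickness
- right_flap_edge (a point): middle of the free outer edge of the carton's right flap (-y side); lies 75 mm from that flap's hinge line, at mid-thickness
- jar_a: glass jar with metal lid, 72 mm diameter, 105 mm high. Stands near the carton; loose, to be left alone. Origin: centre of its underside, z up.
- jar_b: glass jar with metal lid, 72 mm diameter, 125 mm high. Stands near the carton; loose, to be left alone. Origin: centre of its underside, z up.
- tin_a: food tin with paper label, 74 mm diameter, 100 mm high. Stands near the carton; loose, to be left alone. Origin: centre of its underside, z up.
- tin_b: food tin with paper label, 74 mm diameter, 80 mm high. Stands near the carton; loose, to be left alone. Origin: centre of its underside, z up.
- mug: white mug, 76 mm diameter, 85 mm high, handle on its +y side. Stands near the carton; loose, to be left alone. Origin: centre of its underside, z up.

How it is judged:
By the outcome, as a careful person would: the job done as asked, in the order asked, and still so for the second after the job is handed in, with the robot touching nothing.
It also fails if it takes over 56 s, if anything falls off the work surface, if the arm or the gripper's body presses on something with over 40 N, if the wrist force passes 120 N, or if a joint passes its speed limit or range.

## Working session

There is one attempt and no reset: what is moved stays moved. The work goes in short steps, Python scripts to look and compute and a tool call to move; the robot and the scene stay as the last step left them, time stands still between calls to the robot, and variables do not carry over. Pictures are saved under pics/ and viewed, and the job is handed in when it is done.

Besides the shell and the picture viewer there is one more tool, called after ">>>" in YAML: its name, and indented under it one key for each argument. step_arm: Moves the arm, as the interface text tells. Its arguments: {"type":"object","properties":{"plan":{"type":"array","items":{"type":"number"}},"force":{"type":"number"}},"required":["plan"]}

```bash
ls; mkdir -p pics; python3 - <<'E'
from cell import robot
import cv2
for n in ["scene","top","wrist"]:
    im=robot.get_image(n); cv2.imwrite(f"pics/{n}0.png",im)
    p=robot.camera_params(n); print(n,p)
print(robot.state())
E
```

```text
pics
scene {'intrinsics': array([[428.76116852,   0.        , 317.73478551],
       [  0.        , 428.76116852, 205.20133063],
       [  0.        ,   0.        ,   1.        ]]), 'origin': array([1.01281373, 0.39642215, 0.70900171]), 'attitude': array([0.16468674, 0.32960402, 0.837976  , 0.40253657])}
top {'intrinsics': array([[413.58952214,   0.        , 322.95166785],
       [  0.        , 413.58952214, 201.28308452],
       [  0.        ,   0.        ,   1.        ]]), 'origin': array([ 0.34518064, -0.00605475,  1.05840487]), 'attitude': array([ 0.07381164, -0.06765058, -0.65354118,  0.7502394 ])}
wrist {'intrinsics': array([[309.70691629,   0.        , 326.16309085],
       [  0.        , 309.70691629, 199.3549836 ],
       [  0.        ,   0.        ,   1.        ]]), 'origin': array([ 0.20839916, -0.64471248,  0.37358996]), 'attitude': array([-0.07241904, -0.11218271,  0.82927093,  0.54266034])}
{'clock': 0.15, 'joint_pos': array([-8.69909325e-01,  3.59207354e-01,  1.12792653e-02, -2.87758330e-04,
       -1.22408370e+00, -2.88102289e-01]), 'dq': array([ 0.00090426, -0.00221385,  0.0020819 , -0.0001248 , -0.00022552,
        0.00129314]), 'joint_torque': array([-7.45471461e-04, -5.83877850e+01,  2.93651962e+01,  6.94044426e+00,
       -4.27826526e-03, -1.97017545e-05]), 'tool_pos': array([ 0.27072876, -0.61817096,  0.40398683]), 'tool_rot': array([-0.14444993,  0.69222627,  0.14529724,  0.69198679]), 'contact_force': array([-0.15901057, -1.01823774, -0.1875621 ]), 'ft_torque': array([-0.06950663, -0.02175974, -0.03457122]), 'grip_width': 0.08514880800199918}
```

View pics/scene0.png

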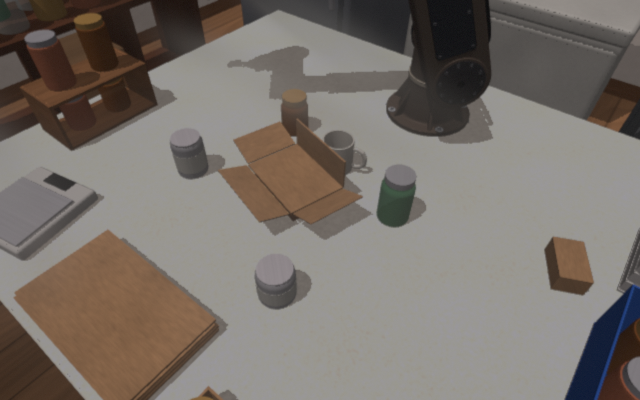

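View pics/top0.png

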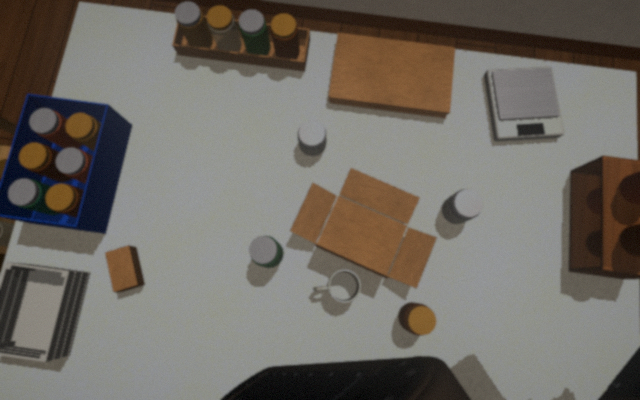

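```bash
python3 - <<'E'
from cell import robot
for n in ["carton","jar_a","tin_a","mug","far_flap_edge","left_flap_edge"]:
  for c in ["top","scene"]:
    print(n,c,[( [round(v) for v in d["extent"]],round(d["p"],2)) for d in robot.look_for(c,n)])
E
```

```text
carton top [([291, 168, 434, 288], 0.94)]
carton scene [([218, 119, 362, 226], 0.97), ([236, 123, 294, 163], 0.53)]
jar_a top [([397, 301, 435, 334], 0.78), ([249, 236, 285, 270], 0.78)]
jar_a scene [([374, 165, 416, 225], 0.73), ([282, 89, 306, 141], 0.65)]
tin_a top [([300, 118, 327, 153], 0.88), ([441, 191, 480, 224], 0.63), ([340, 168, 418, 224], 0.44)]
tin_a scene [([167, 131, 208, 177], 0.62)]
mug top [([313, 273, 361, 303], 0.67)]
mug scene [([320, 127, 367, 177], 0.64), ([282, 87, 307, 140], 0.34)]
far_flap_edge top [([342, 171, 416, 224], 0.95)]
far_flap_edge scene [([219, 163, 289, 221], 0.73)]
left_flap_edge top [([292, 186, 335, 242], 0.78)]
left_flap_edge scene [([295, 191, 360, 222], 0.59), ([254, 256, 296, 310], 0.18)]
```

The scene picture shows the carton at about (295,175), its near wall up beside the mug. In the top view it is around (365,230), with the jars, tins and mug on all sides. I'll enlarge the top view to read the corners.

```bash
python3 - <<'E'
import cv2
im=cv2.imread("pics/top0.png")[150:310,270:470]
cv2.imwrite("pics/top0c.png",cv2.resize(cv2.convertScaleAbs(im,alpha=1.6),(800,640)[0:2],interpolation=cv2.INTER_CUBIC)[:600])
im=cv2.imread("pics/scene0.png")[110:235,210:370]
cv2.imwrite("pics/scene0c.png",cv2.resize(cv2.convertScaleAbs(im,alpha=1.6),(768,600),interpolation=cv2.INTER_CUBIC))
E
```

```text
(no output)
```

View pics/top0c.png

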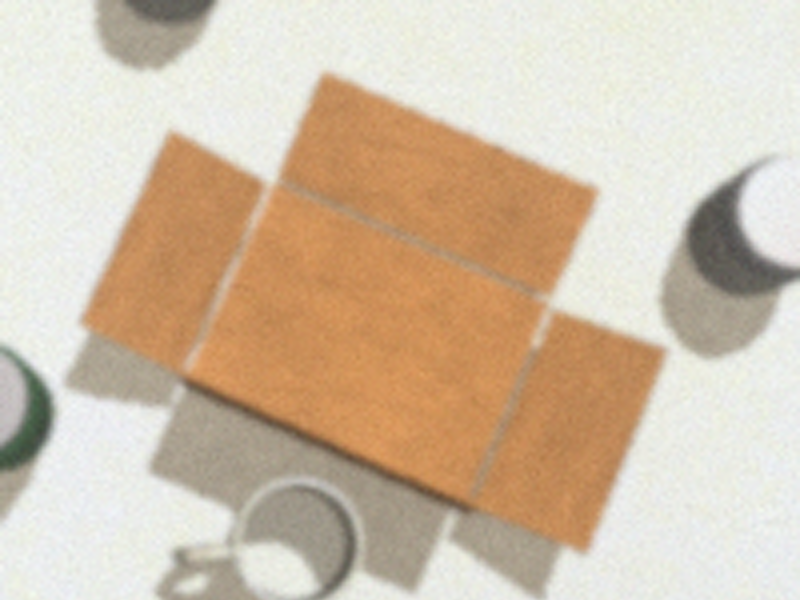

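View pics/scene0c.png

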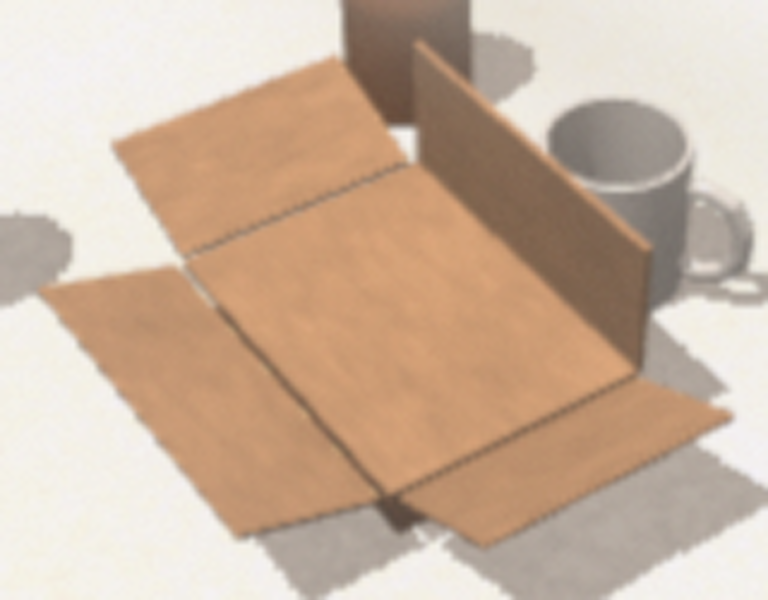

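```bash
cat > h.py <<'E'
import numpy as np
from scipy.spatial.transform import Rotation as R
from scipy.optimize import least_squares
from cell import robot
CP={n:robot.camera_params(n) for n in("top","scene")}
def proj(n,P):
    c=CP[n];q=(np.atleast_2d(P)-c["origin"])@R.from_quat(c["attitude"]).as_matrix()
    K=c["intrinsics"]
    return np.c_[K[0,0]*q[:,0]/-q[:,2]+K[0,2],K[1,1]*-q[:,1]/-q[:,2]+K[1,2]]
def ray(n,uv,z):
    c=CP[n];K=c["intrinsics"];d=np.array([(uv[0]-K[0,2])/K[0,0],-(uv[1]-K[1,2])/K[1,1],-1])
    d=R.from_quat(c["attitude"]).as_matrix()@d
    return c["origin"]+d*(z-c["origin"][2])/d[2]
def flap(name,a,t,r=.075,off=.002):
    # t along hinge
    c,s=np.cos(a),np.sin(a)
    o=r*c-off*s; z=.042+r*s+off*c
    return {'F':[.07+o,t,z],'L':[t,.095+o,z],'R':[t,-.095-o,z]}[name]
def toworld(p,P):
    x,y,yaw=p[:3];P=np.atleast_2d(P);c,s=np.cos(yaw),np.sin(yaw)
    return np.c_[x+c*P[:,0]-s*P[:,1],y+s*P[:,0]+c*P[:,1],P[:,2]]
E
python3 - <<'E'
from h import *
T=lambda u,v:(270+u/4,150+v/4)
S=lambda u,v:(210+u/4.8,110+v/4.8)
def model(p):
    f,l,r=p[3:6]
    top=[(flap('F',f,.093),T(325,72)),(flap('F',f,-.093),T(598,188)),(flap('L',l,.066),T(172,131)),(flap('L',l,-.066),T(82,323)),
     (flap('R',r,.066),T(666,349)),(flap('R',r,-.066),T(586,551)),([.07,.095,.044],T(278,182)),([.07,-.095,.044],T(548,300))]
    sc=[(flap('F',f,.093),S(240,537)),(flap('F',f,-.093),S(38,290)),(flap('L',l,.066),S(485,546)),(flap('L',l,-.066),S(733,415)),
     (flap('R',r,.066),S(112,143)),(flap('R',r,-.066),S(337,57)),([.07,.095,.044],S(388,495)),([.07,-.095,.044],S(185,258))]
    out=[]
    for n,l_ in(("top",top),("scene",sc)):
        q=proj(n,toworld(p,[a for a,_ in l_]));out.append(q-np.array([b for _,b in l_]))
    return out
r=least_squares(lambda p:np.concatenate(model(p)).ravel(),[.5,-.1,-.3,0,0,0],loss='soft_l1')
print(r.x.round(4));[print(o.round(1).tolist()) for o in model(r.x)]
np.save("p.npy",r.x)
# objects: extents in top: base+lid corners approx; use scene & top least squares on cylinder extents
def cyl(x,y,rad,h):
    a=np.linspace(0,2*np.pi,40);return np.r_[[[x+rad*np.cos(t),y+rad*np.sin(t),z] for z in(0,h) for t in a]]
def ext(n,P):
    q=proj(n,P);return np.r_[q.min(0),q.max(0)]
obs={"jar_or":(.036,.105,[397,301,435,334],[282,89,306,141]),"jar_gr":(.036,.125,[249,236,285,270],[374,165,416,225]),
"tin1":(.037,.08,[300,118,327,153],[254,256,296,310]),"tin2":(.037,.1,[441,191,480,224],[167,131,208,177]),
"mug":(.038,.085,None,[320,127,357,177])}
for k,(rad,h,t,s) in obs.items():
  for hh in ((h,) if k=='mug' else (.08,.1) if 'tin' in k else (.105,.125)):
    def f(q):
        P=cyl(*q,rad,hh);o=ext("scene",P)-s
        if t: o=np.r_[o,ext("top",P)-t]
        return o
    u=ray("scene",((s[0]+s[2])/2,(s[1]+s[3])/2),.05)[:2]
    z=least_squares(f,u,loss='soft_l1');
    loc=z.x-r.x[:2];c,sn=np.cos(r.x[2]),np.sin(r.x[2])
    print(k,hh,z.x.round(3),"carton frame",np.round([c*loc[0]+sn*loc[1],-sn*loc[0]+c*loc[1]],3),round(z.cost,1))
E
```

```text
[ 0.4781 -0.0883 -0.2852  0.2346  0.398   0.2927]
[[-1.0, -0.3], [-0.2, 0.6], [-1.2, -0.3], [-1.5, 0.4], [-0.1, 0.5], [-0.3, 1.0], [-2.0, -0.8], [0.7, 0.5]]
[[-0.8, 0.0], [-0.4, -0.1], [-0.3, -0.2], [0.3, -0.3], [-0.7, 0.1], [-0.6, -0.5], [-0.2, -0.1], [-1.9, -0.2]]
jar_or 0.105 [ 0.306 -0.233] carton frame [-0.125 -0.188] 7.1
jar_or 0.125 [ 0.308 -0.228] carton frame [-0.124 -0.182] 14.6
jar_gr 0.105 [0.401 0.13 ] carton frame [-0.135  0.188] 2.1
jar_gr 0.125 [0.402 0.129] carton frame [-0.134  0.187] 4.9
tin1 0.08 [0.715 0.069] carton frame [0.183 0.218] 8.7
tin1 0.1 [0.714 0.069] carton frame [0.182 0.217] 19.4
tin2 0.08 [ 0.581 -0.328] carton frame [ 0.167 -0.201] 5.6
tin2 0.1 [ 0.583 -0.326] carton frame [ 0.167 -0.198] 11.3
mug 0.085 [ 0.349 -0.058] carton frame [-0.132 -0.007] 3.6
```

The fit has about 1 px residual. The flaps already stand about 0.23 to 0.40 rad up from level, which is enough for a vertical finger to push the edge inward while rising. My plan has two stages:
1. Push each flap up from outside with the shut fingers.
2. Straddle each flap and squeeze it, so the parallel pads bring it upright.

```bash
cat >> h.py <<'E'
p=np.load("p.npy")
def go(targets,jaw,quiet=False):
    """targets: list of carton-frame tip positions (m); jaw 'x','y' carton axis for the tool y. prints rows of shift (mm) + turn deg"""
    s=robot.state();M=R.from_quat(s["tool_rot"]).as_matrix()
    c,sn=np.cos(p[2]),np.sin(p[2]);d=np.array([c,sn,0]) if jaw=='x' else np.array([-sn,c,0])
    dl=M.T@d;t=np.degrees(np.arctan2(dl[2],dl[1]));t=(t+90)%180-90
    for q in targets:
        w=toworld(p,[q])[0]-np.array([0,0,-.173])
        print(q,"->",((w-s["tool_pos"])@M*1000).round(0).tolist(),"turn",round(t,1))
    print("clock",round(s["clock"],2),"toolx",M[:,0].round(3),"tip in carton",tip().round(4),"F",s["contact_force"].round(1),"w",round(s["grip_width"],3),"j",s["joint_pos"].round(2))
def tip():
    s=robot.state();M=R.from_quat(s["tool_rot"]).as_matrix()
    w=s["tool_pos"]+.173*M[:,0]-np.r_[p[:2],0];c,sn=np.cos(p[2]),np.sin(p[2])
    return np.array([c*w[0]+sn*w[1],-sn*w[0]+c*w[1],w[2]])
E
python3 - <<'E'
from h import *
s=robot.state();print(R.from_quat(s["tool_rot"]).as_matrix().round(3))
go([(.175,0,.23),(.175,0,.012)],'y');go([(.175,0,.012)],'x')
E
```

```text
[[ 0.    -0.401  0.916]
 [-0.     0.916  0.401]
 [-1.    -0.    -0.   ]]
(0.175, 0, 0.23) -> [2.0, 290.0, 537.0] turn 40.0
(0.175, 0, 0.012) -> [220.0, 290.0, 537.0] turn 40.0
clock 0.75 toolx [ 0. -0. -1.] tip in carton [-0.0498 -0.5669  0.2318] F [0.6 0.3 0.3] w 0.085 j [-0.87  0.36  0.01  0.   -1.22 -0.29]
(0.175, 0, 0.012) -> [220.0, 290.0, 537.0] turn -50.0
clock 0.75 toolx [ 0. -0. -1.] tip in carton [-0.0498 -0.5669  0.2318] F [0.6 0.3 0.3] w 0.085 j [-0.87  0.36  0.01  0.   -1.22 -0.29]
```

>>> step_arm:
  plan: [1, 0, 22, 0, 0, 1, 0, 0.04, 0.08, 8, 1, 0, 0.065, 0.12, 16, 1, 0, 0.085, 0.16, 24, 1, 0, 0.105, 0.2, 32]
  force: 40

```text
clock: 1.25
tool_pos: [0.4024, -0.453, 0.4047]
tool_rot: [0.052, 0.705, -0.052, 0.705]
contact_force: [0.3, -1.5, -0.6]
grip_width: 0.0125
```

My first row held a typo: 22 m instead of 0.022. The per-row limit made it harmless. I'll check the pose and continue.

```bash
python3 - <<'E'
from h import *
go([(.175,0,.23),(.175,0,.012)],'y')
E
```

```text
(0.175, 0, 0.23) -> [2.0, 348.0, 195.0] turn 8.0
(0.175, 0, 0.012) -> [220.0, 348.0, 195.0] turn 8.0
clock 1.25 toolx [ 0. -0. -1.] tip in carton [ 0.03   -0.3713  0.2317] F [ 0.3 -1.5 -0.6] w 0.012 j [-0.52  0.25 -0.15  0.   -1.18 -1.19]
```

>>> step_arm:
  plan: [1, 0, 0.04, 0.025, 2, 1, 0, 0.085, 0.05, 4, 1, 0, 0.13, 0.075, 6, 1, 0, 0.175, 0.1, 8, 1, 0, 0.215, 0.125, 8]

```text
clock: 1.75
tool_pos: [0.5547, -0.2582, 0.4052]
tool_rot: [0.099, 0.7, -0.099, 0.7]
contact_force: [0.8, -0.6, -0.5]
grip_width: -0.0
```

```bash
python3 - <<'E'
from h import *
go([(.175,0,.23),(.175,0,.012)],'y')
E
```

```text
(0.175, 0, 0.23) -> [2.0, 141.0, 54.0] turn 0.2
(0.175, 0, 0.012) -> [220.0, 141.0, 54.0] turn 0.2
clock 1.75 toolx [ 0.001 -0.    -1.   ] tip in carton [ 0.1215 -0.1415  0.2322] F [ 0.8 -0.6 -0.5] w -0.0 j [-0.12  0.26 -0.13  0.   -1.18 -1.73]
```

>>> step_arm:
  plan: [1, 0, 0.045, 0.018, 0, 1, 0, 0.09, 0.036, 0, 1, 0.02, 0.138, 0.053, 0, 1, 0.065, 0.141, 0.054, 0, 1, 0.11, 0.141, 0.054, 0]

```text
clock: 2.25
tool_pos: [0.6461, -0.1374, 0.294]
tool_rot: [0.098, 0.699, -0.097, 0.701]
contact_force: [0.1, -0.3, -1.0]
grip_width: -0.0004
```

```bash
python3 - <<'E'
from h import *
go([(.175,0,.012),(.16,0,.012)],'y')
import cv2
cv2.imwrite("pics/w1.png",robot.get_image("wrist"));cv2.imwrite("pics/s1.png",robot.get_image("scene"))
E
```

```text
(0.175, 0, 0.012) -> [109.0, -0.0, -0.0] turn 0.5
(0.16, 0, 0.012) -> [109.0, -0.0, -15.0] turn 0.5
clock 2.25 toolx [ 0.003  0.    -1.   ] tip in carton [0.1755 0.0004 0.121 ] F [ 0.1 -0.3 -1. ] w -0.0 j [ 0.09  0.42 -0.16 -0.   -0.99 -1.93]
```

View pics/s1.png

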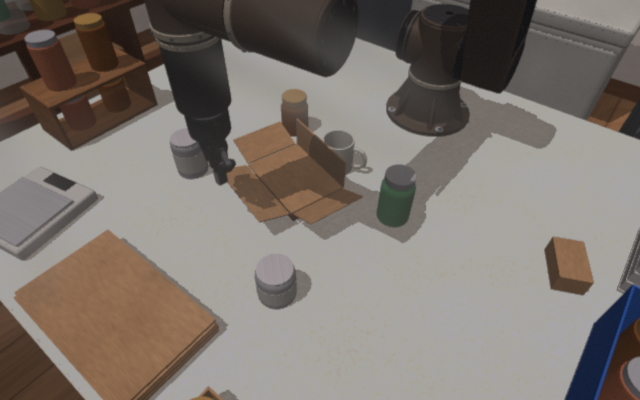

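View pics/w1.png

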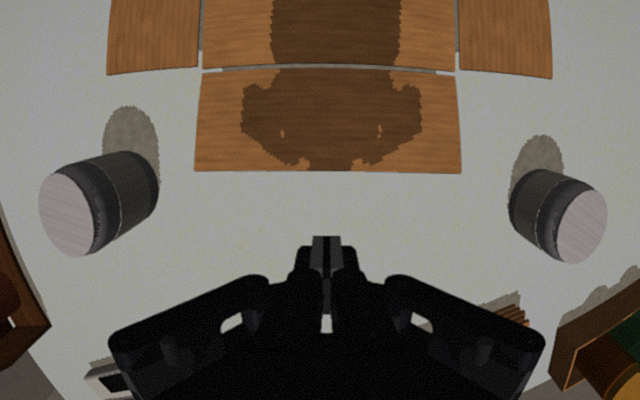

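The wrist picture shows the shut fingertips at (327,240), clear of the far flap's edge (row 172) and midway between the two tins. I'll go down and begin the push.

```bash
python3 - <<'E'
import numpy as np
for a0 in(.235,.398,.293):
  z=.012
  for a in np.linspace(a0,1.45,16):
    o=75*np.cos(a)+2*np.sin(a); ze=42+75*np.sin(a)-2*np.cos(a)
    print(round(a,2),"reach past hinge line tip",round(o+11,1),"edge z",round(ze,1))
  print()
E
```

```text
0.24 reach past hinge line tip 84.4 edge z 57.5
0.32 reach past hinge line tip 82.9 edge z 63.4
0.4 reach past hinge line tip 80.9 edge z 69.2
0.48 reach past hinge line tip 78.5 edge z 74.7
0.56 reach past hinge line tip 75.6 edge z 80.1
0.64 reach past hinge line tip 72.4 edge z 85.2
0.72 reach past hinge line tip 68.7 edge z 90.0
0.8 reach past hinge line tip 64.6 edge z 94.5
0.88 reach past hinge line tip 60.2 edge z 98.7
0.96 reach past hinge line tip 55.4 edge z 102.5
1.04 reach past hinge line tip 50.4 edge z 105.9
1.13 reach past hinge line tip 45.1 edge z 108.8
1.21 reach past hinge line tip 39.6 edge z 111.4
1.29 reach past hinge line tip 33.8 edge z 113.5
1.37 reach past hinge line tip 28.0 edge z 115.1
1.45 reach past hinge line tip 22.0 edge z 116.2

0.4 reach past hinge line tip 80.9 edge z 69.2
0.47 reach past hinge line tip 78.8 edge z 74.1
0.54 reach past hinge line tip 76.4 edge z 78.7
0.61 reach past hinge line tip 73.7 edge z 83.2
0.68 reach past hinge line tip 70.6 edge z 87.5
0.75 reach past hinge line tip 67.3 edge z 91.6
0.82 reach past hinge line tip 63.7 edg
[... 522 characters left out ...]
e tip 81.6 edge z 67.3
0.45 reach past hinge line tip 79.5 edge z 72.6
0.52 reach past hinge line tip 76.9 edge z 77.8
0.6 reach past hinge line tip 74.0 edge z 82.8
0.68 reach past hinge line tip 70.6 edge z 87.5
0.76 reach past hinge line tip 67.0 edge z 92.0
0.83 reach past hinge line tip 62.9 edge z 96.1
0.91 reach past hinge line tip 58.6 edge z 100.0
0.99 reach past hinge line tip 54.0 edge z 103.5
1.06 reach past hinge line tip 49.1 edge z 106.6
1.14 reach past hinge line tip 44.0 edge z 109.4
1.22 reach past hinge line tip 38.7 edge z 111.7
1.3 reach past hinge line tip 33.3 edge z 113.6
1.37 reach past hinge line tip 27.7 edge z 115.1
1.45 reach past hinge line tip 22.0 edge z 116.2
```

>>> step_arm:
  plan: [1, 0.045, 0, 0, 0, 1, 0.09, 0, 0, 0, 1, 0.107, 0, -0.004, 0, 1, 0.108, 0, -0.012, 0, 1, 0.108, 0, -0.018, 0]

```text
clock: 2.85
tool_pos: [0.6281, -0.1349, 0.1888]
tool_rot: [0.099, 0.699, -0.099, 0.701]
contact_force: [9.1, -4.6, 2.0]
grip_width: -0.0002
```

>>> step_arm:
  plan: [1, -0.01, 0, -0.003, 0, 1, -0.021, 0, -0.006, 0, 1, -0.03, 0, -0.01, 0, 1, -0.038, 0, -0.014, 0, 1, -0.045, 0, -0.019, 0]

```text
clock: 3.35
tool_pos: [0.6091, -0.1292, 0.2332]
tool_rot: [0.099, 0.7, -0.098, 0.701]
contact_force: [1.4, 0.3, -0.5]
grip_width: -0.0002
```

```bash
python3 - <<'E'
from h import *
go([(.12,0,.07),(.11,0,.08)],'y')
import cv2
cv2.imwrite("pics/w2.png",robot.get_image("wrist"))
E
```

```text
(0.12, 0, 0.07) -> [-10.0, 2.0, -17.0] turn 0.3
(0.11, 0, 0.08) -> [-20.0, 3.0, -27.0] turn 0.3
clock 3.35 toolx [ 0.001  0.    -1.   ] tip in carton [ 0.1374 -0.0023  0.0602] F [ 1.4  0.3 -0.5] w -0.0 j [ 0.1   0.43 -0.31 -0.   -0.83 -1.95]
```

View pics/w2.png

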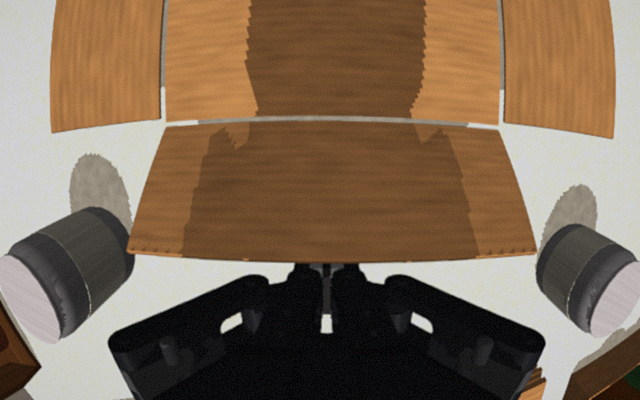

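The flap follows: its edge is at row 255, right against the fingers. Continuing the arc.

>>> step_arm:
  plan: [1, -0.008, 0, -0.009, 0, 1, -0.015, 0, -0.018, 0, 1, -0.02, 0.001, -0.027, 0, 1, -0.024, 0.002, -0.036, 0, 1, -0.027, 0.002, -0.044, 0]

```text
clock: 3.9
tool_pos: [0.5664, -0.1149, 0.2588]
tool_rot: [0.099, 0.7, -0.099, 0.7]
contact_force: [1.3, -0.3, -1.6]
grip_width: 0.0005
```

```bash
python3 - <<'E'
from h import *
go([(.095,0,.14),(0.04,.19,.14),(0,.19,.015)],'x')
import cv2
cv2.imwrite("pics/s3.png",robot.get_image("scene"))
E
```

```text
(0.095, 0, 0.14) -> [-54.0, 1.0, 3.0] turn -89.7
(0.04, 0.19, 0.14) -> [-54.0, 191.0, -51.0] turn -89.7
(0, 0.19, 0.015) -> [71.0, 191.0, -91.0] turn -89.7
clock 3.9 toolx [-0.001  0.    -1.   ] tip in carton [ 0.0922 -0.0007  0.0858] F [ 1.3 -0.3 -1.6] w 0.0 j [ 0.14  0.34 -0.39 -0.   -0.85 -1.99]
```

View pics/s3.png

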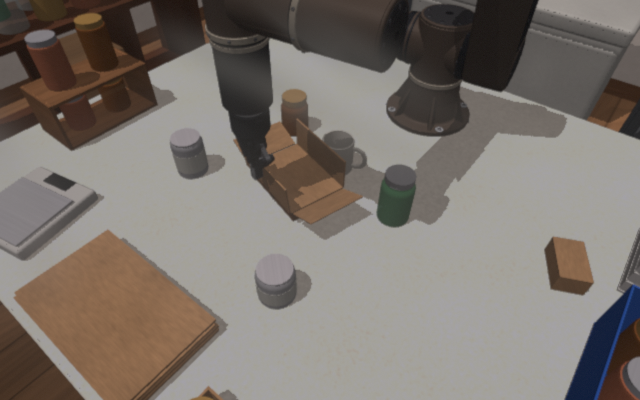

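The far flap stands nearly upright at (280,185). Next is the left flap.

>>> step_arm:
  plan: [1, -0.02, 0, 0.006, 0, 1, -0.06, 0.005, 0.01, -8, 1, -0.065, 0.05, 0, -16.5, 1, -0.065, 0.095, -0.02, -25, 1, -0.065, 0.135, -0.04, -33.5]

```text
clock: 4.45
tool_pos: [0.566, 0.027, 0.3238]
tool_rot: [-0.109, 0.699, 0.109, 0.699]
contact_force: [0.4, 0.9, 0.2]
grip_width: -0.0001
```

```bash
python3 - <<'E'
from h import *
go([(0.0,.19,.14),(0,.19,.015)],'x')
E
```

```text
(0.0, 0.19, 0.14) -> [11.0, 74.0, -12.0] turn -55.9
(0, 0.19, 0.015) -> [136.0, 74.0, -12.0] turn -55.9
clock 4.45 toolx [ 0.  0. -1.] tip in carton [0.0519 0.1354 0.1508] F [0.4 0.9 0.2] w -0.0 j [ 0.39  0.25 -0.34 -0.   -0.98 -1.65]
```

>>> step_arm:
  plan: [1, 0, 0.045, -0.006, -8.5, 1, 0, 0.074, -0.012, -17, 1, 0.035, 0.075, -0.012, -25.5, 1, 0.08, 0.075, -0.012, -34, 1, 0.12, 0.075, -0.012, -42.5]

```text
clock: 4.95
tool_pos: [0.5317, 0.0938, 0.2026]
tool_rot: [-0.355, 0.611, 0.356, 0.611]
contact_force: [0.6, -0.1, -0.2]
grip_width: 0.0001
```

>>> step_arm:
  plan: [1, 0, 0, 0, -6.5, 1, 0.012, 0, 0, -13.4, 1, 0.012, 0, 0, -13.4, 1, 0.012, 0, 0, -13.4, 1, 0.012, 0, 0, -13.4]

```text
clock: 5.45
tool_pos: [0.5325, 0.0935, 0.1923]
tool_rot: [-0.422, 0.567, 0.422, 0.568]
contact_force: [-0.3, 0.4, 0.2]
grip_width: 0.0002
```

```bash
python3 - <<'E'
from h import *
go([(0.0,.177,.015),(0,.16,.07)],'x')
import cv2
cv2.imwrite("pics/w4.png",robot.get_image("wrist"))
E
```

```text
(0.0, 0.177, 0.015) -> [4.0, 1.0, -13.0] turn -0.4
(0, 0.16, 0.07) -> [-51.0, 1.0, -30.0] turn -0.4
clock 5.45 toolx [ 0.001  0.    -1.   ] tip in carton [0.0012 0.1899 0.0193] F [-0.3  0.4  0.2] w 0.0 j [ 0.54  0.38 -0.53  0.   -0.66 -0.83]
```

View pics/w4.png

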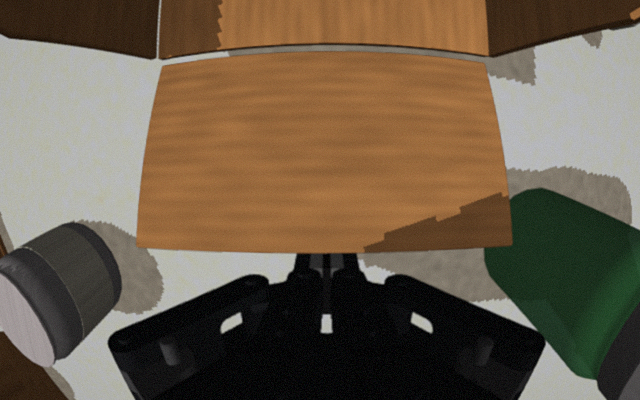

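The fingers sit just outside the left flap's edge (row 250), and the green jar is clear on the right. Pushing.

>>> step_arm:
  plan: [1, 0, 0, -0.012, 0, 1, -0.009, 0, -0.017, 0, 1, -0.021, 0, -0.02, 0, 1, -0.032, 0, -0.024, 0, 1, -0.042, 0, -0.03, 0]

```text
clock: 6.0
tool_pos: [0.5239, 0.0645, 0.2353]
tool_rot: [-0.422, 0.567, 0.422, 0.567]
contact_force: [1.5, 1.0, -1.0]
grip_width: 0.0001
```

>>> step_arm:
  plan: [1, -0.007, 0, -0.009, 0, 1, -0.014, 0, -0.018, 0, 1, -0.019, 0, -0.027, 0, 1, -0.023, 0, -0.036, 0, 1, -0.026, 0, -0.043, 0]

```text
clock: 6.5
tool_pos: [0.511, 0.0226, 0.2598]
tool_rot: [-0.422, 0.567, 0.422, 0.567]
contact_force: [0.6, 0.7, -0.3]
grip_width: -0.0002
```

```bash
python3 - <<'E'
from h import *
go([(0.0,.117,.08),(0,-.18,.16),(0,-.19,.015)],'x')
import cv2
cv2.imwrite("pics/s5.png",robot.get_image("scene"))
E
```

```text
(0.0, 0.117, 0.08) -> [7.0, 0.0, 1.0] turn -0.3
(0, -0.18, 0.16) -> [-73.0, -1.0, -296.0] turn -0.3
(0, -0.19, 0.015) -> [72.0, -1.0, -306.0] turn -0.3
clock 6.5 toolx [-0.001 -0.    -1.   ] tip in carton [0.0003 0.1156 0.0868] F [ 0.6  0.7 -0.3] w -0.0 j [ 0.43  0.24 -0.53 -0.   -0.8  -0.72]
```

View pics/s5.png

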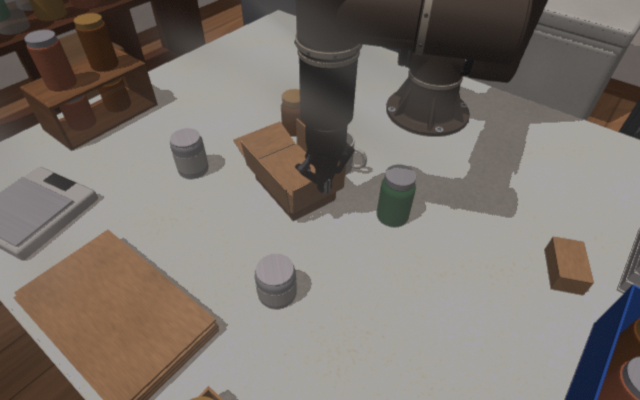

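>>> step_arm:
  plan: [1, -0.02, 0, 0.006, 0, 1, -0.06, 0, 0.008, 0, 1, -0.073, 0, -0.035, 0, 1, -0.073, 0, -0.083, 0, 1, -0.073, 0, -0.13, 0]

```text
clock: 7.05
tool_pos: [0.4736, -0.1022, 0.3331]
tool_rot: [-0.423, 0.567, 0.423, 0.567]
contact_force: [0.5, -0.5, -0.8]
grip_width: 0.0001
```

>>> step_arm:
  plan: [1, 0, 0, -0.047, 0, 1, 0, 0, -0.094, 0, 1, 0, 0, -0.14, 0, 1, 0, 0, -0.177, 0, 1, 0.03, 0, -0.177, 0]

```text
clock: 7.55
tool_pos: [0.4236, -0.2744, 0.3051]
tool_rot: [-0.423, 0.567, 0.42, 0.569]
contact_force: [0.9, 0.6, -0.9]
grip_width: -0.0001
```

```bash
python3 - <<'E'
from h import *
go([(0.0,-.195,.018)],'x')
E
```

```text
(0.0, -0.195, 0.018) -> [114.0, 1.0, -1.0] turn -0.5
clock 7.55 toolx [ 0.005 -0.002 -1.   ] tip in carton [ 0.001  -0.194   0.1321] F [ 0.9  0.6 -0.9] w -0.0 j [-0.18  0.17 -0.5   0.   -0.9  -0.11]
```

>>> step_arm:
  plan: [1, 0.05, 0, -0.002, 0, 1, 0.098, 0, -0.002, 0, 1, 0.116, 0, -0.001, 0, 1, 0.116, 0, 0.009, 0, 1, 0.114, 0, 0.016, 0]

```text
clock: 8.05
tool_pos: [0.4279, -0.2554, 0.1888]
tool_rot: [-0.422, 0.568, 0.423, 0.566]
contact_force: [-17.4, -40.3, 16.7]
grip_width: 0.0004
```

```bash
python3 - <<'E'
from h import *
go([(0.0,-.178,.018)],'x')
import cv2
cv2.imwrite("pics/s6.png",robot.get_image("scene"))
E
```

```text
(0.0, -0.178, 0.018) -> [-2.0, -1.0, -4.0] turn -0.3
clock 8.05 toolx [-0.004 -0.001 -1.   ] tip in carton [-0.0017 -0.1747  0.0158] F [-17.4 -40.3  16.7] w 0.0 j [-0.14  0.33 -0.63  0.   -0.61 -0.15]
```

View pics/s6.png

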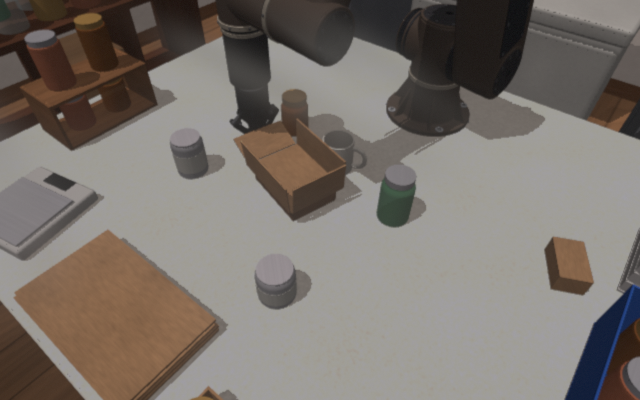

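The finger jams on the right flap's edge, with about 44 N at the fingertip. I'll back off slightly and lift, so friction carries the edge up.

>>> step_arm:
  plan: [1, -0.006, 0, -0.004, 0, 1, -0.015, 0, -0.003, 0, 1, -0.022, 0, 0.0, 0, 1, -0.03, 0, 0.003, 0, 1, -0.036, 0, 0.007, 0]

```text
clock: 8.6
tool_pos: [0.4305, -0.2484, 0.2262]
tool_rot: [-0.423, 0.567, 0.422, 0.567]
contact_force: [-0.1, -4.6, 0.9]
grip_width: -0.0
```

```bash
python3 - <<'E'
from h import *
go([(0.0,-.12,.08)],'x')
E
```

```text
(0.0, -0.12, 0.08) -> [-27.0, -0.0, 47.0] turn -0.3
clock 8.6 toolx [ 0.001 -0.001 -1.   ] tip in carton [-0.0003 -0.1671  0.0532] F [-0.1 -4.6  0.9] w -0.0 j [-0.13  0.27 -0.6   0.   -0.7  -0.16]
```

>>> step_arm:
  plan: [1, -0.009, 0, 0.008, 0, 1, -0.017, 0, 0.017, 0, 1, -0.023, 0, 0.027, 0, 1, -0.028, 0, 0.037, 0, 1, -0.033, 0, 0.049, 0]

```text
clock: 9.1
tool_pos: [0.4443, -0.2007, 0.2579]
tool_rot: [-0.422, 0.567, 0.423, 0.567]
contact_force: [-0.8, -0.4, -0.7]
grip_width: 0.0002
```

```bash
python3 - <<'E'
from h import *
go([(0.0,-.125,.15),(.06,0,.15),(.07,0,.15)],'x')
import cv2
cv2.imwrite("pics/s7.png",robot.get_image("scene"))
E
```

```text
(0.0, -0.125, 0.15) -> [-65.0, -1.0, -8.0] turn -0.3
(0.06, 0, 0.15) -> [-65.0, -60.0, 118.0] turn -0.3
(0.07, 0, 0.15) -> [-65.0, -70.0, 118.0] turn -0.3
clock 9.1 toolx [-0.  0. -1.] tip in carton [-0.0009 -0.1173  0.0849] F [-0.8 -0.4 -0.7] w 0.0 j [-0.02  0.21 -0.59 -0.   -0.78 -0.27]
```

View pics/s7.png

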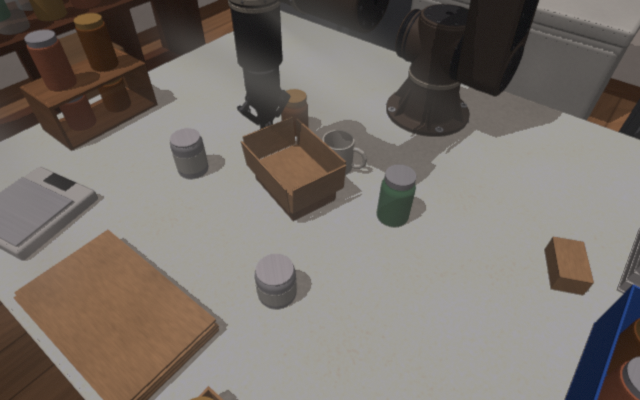

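All four walls are now up. Next I'll squeeze each one lightly between the pads to square it, starting with the far flap, jaws already along the carton's x.

>>> step_arm:
  plan: [0.6, -0.03, 0, -0.008, 0, 0, -0.075, 0, -0.006, 0, 0, -0.075, -0.03, 0.03, 0, 0, -0.075, -0.05, 0.072, 0, 0, -0.075, -0.07, 0.112, 0]
  force: 20

```text
clock: 9.65
tool_pos: [0.5443, -0.1127, 0.3331]
tool_rot: [-0.422, 0.567, 0.422, 0.568]
contact_force: [-0.0, -1.1, -0.5]
grip_width: 0.0723
```

```bash
python3 - <<'E'
from h import *
go([(.07,0,.15),(.07,0,.075)],'x')
import cv2
cv2.imwrite("pics/w8.png",robot.get_image("wrist"))
E
```

```text
(0.07, 0, 0.15) -> [10.0, 0.0, 5.0] turn -0.3
(0.07, 0, 0.075) -> [85.0, 0.0, 5.0] turn -0.3
clock 9.65 toolx [ 0.001  0.001 -1.   ] tip in carton [ 0.0705 -0.0046  0.1601] F [-0.  -1.1 -0.5] w 0.072 j [ 0.15  0.22 -0.35 -0.   -0.99 -0.44]
```

View pics/w8.png

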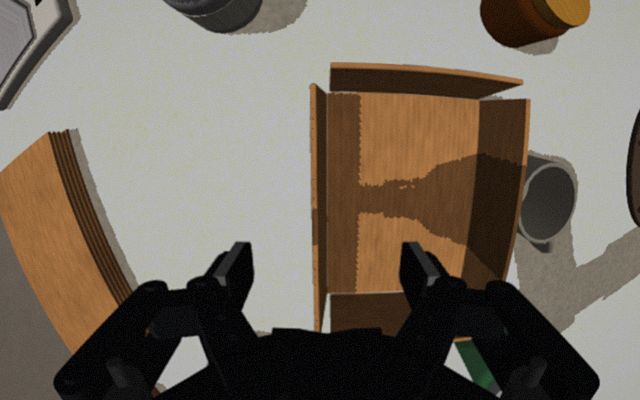

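The far flap (column about 318) lies between the open fingers at about (240,250) and (410,250). Lowering and closing.

>>> step_arm:
  plan: [0, 0.045, 0, 0.004, 0, 0, 0.082, 0, 0.004, 0, 0.5, 0.082, 0, 0.004, 0, 1, 0.082, 0, 0.004, 0, 1, 0.082, 0, 0.004, 0]

```text
clock: 10.2
tool_pos: [0.5454, -0.1104, 0.2526]
tool_rot: [-0.423, 0.566, 0.422, 0.568]
contact_force: [0.7, -0.1, 0.1]
grip_width: 0.0438
```

>>> step_arm:
  plan: [1, 0, 0, 0, 0, 1, 0, 0, 0, 0, 1, 0, 0, 0, 0, 1, 0, 0, 0, 0, 1, 0, 0, 0, 0]

```text
clock: 10.7
tool_pos: [0.5456, -0.1107, 0.2521]
tool_rot: [-0.423, 0.566, 0.422, 0.568]
contact_force: [2.8, -2.0, 6.3]
grip_width: 0.0039
```

```bash
python3 - <<'E'
from h import *
go([(.07,0,.15),(.07,0,.075)],'x')
import cv2
cv2.imwrite("pics/s9.png",robot.get_image("scene"))
E
```

```text
(0.07, 0, 0.15) -> [-71.0, 1.0, 3.0] turn -0.3
(0.07, 0, 0.075) -> [4.0, 1.0, 2.0] turn -0.3
clock 10.7 toolx [ 0.003 -0.    -1.   ] tip in carton [ 0.0717 -0.0024  0.0791] F [ 2.8 -2.   6.3] w 0.004 j [ 0.15  0.31 -0.45  0.   -0.81 -0.44]
```

View pics/s9.png

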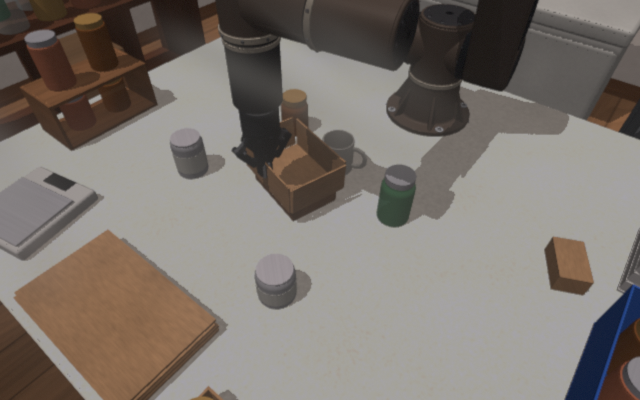

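The grip width of 3.9 mm shows the pads lie flat on the flap. The centre is 1.7 mm out, so I'll nudge it inward and then release.

>>> step_arm:
  plan: [1, 0, 0.0015, 0, 0, 1, 0, 0.0015, 0, 0, 0.5, 0, 0.0015, 0, 0, 0, 0, 0.0015, 0, 0, 0, 0, 0.0015, 0, 0]

```text
clock: 11.25
tool_pos: [0.5426, -0.1101, 0.2503]
tool_rot: [-0.422, 0.568, 0.423, 0.567]
contact_force: [-0.1, 0.9, 0.0]
grip_width: 0.0471
```

>>> step_arm:
  plan: [0, 0, 0, 0, 0, 0, 0, 0, 0, 0, 0, -0.03, 0, 0, 0, 0, -0.065, 0, 0, 0, 0, -0.075, 0, 0, 0]

```text
clock: 11.75
tool_pos: [0.5441, -0.1101, 0.3292]
tool_rot: [-0.424, 0.566, 0.422, 0.568]
contact_force: [1.0, -0.4, 0.4]
grip_width: 0.0855
```

```bash
python3 - <<'E'
from h import *
go([(0,.095,.15),(0,.095,.078)],'y')
import cv2
cv2.imwrite("pics/w10.png",robot.get_image("wrist"))
E
```

```text
(0, 0.095, 0.15) -> [6.0, 70.0, 97.0] turn 89.7
(0, 0.095, 0.078) -> [78.0, 70.0, 97.0] turn 89.7
clock 11.75 toolx [ 0.005 -0.    -1.   ] tip in carton [ 0.0703 -0.0021  0.1562] F [ 1.  -0.4  0.4] w 0.085 j [ 0.15  0.22 -0.36  0.   -0.98 -0.44]
```

View pics/w10.png

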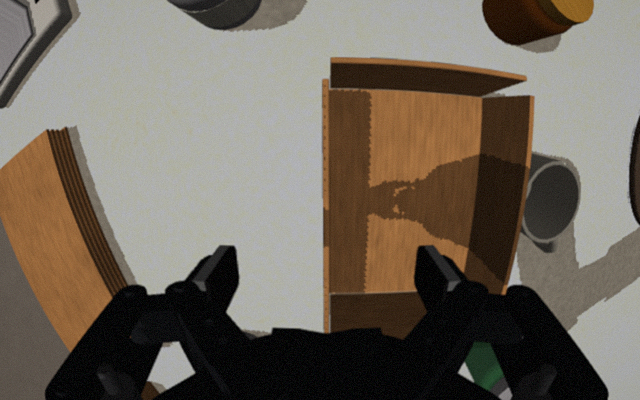

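The far flap is seen edge-on at columns 323–330 and looks vertical. Next I turn and squeeze the left flap.

>>> step_arm:
  plan: [0, 0, 0.014, 0.02, 8.5, 0, 0, 0.028, 0.04, 17, 0, 0, 0.042, 0.06, 25.5, 0, 0, 0.056, 0.08, 34, 0, 0, 0.07, 0.097, 42.5]

```text
clock: 12.3
tool_pos: [0.5031, 0.0038, 0.3248]
tool_rot: [-0.186, 0.683, 0.186, 0.682]
contact_force: [-0.2, 1.2, 0.0]
grip_width: 0.0854
```

>>> step_arm:
  plan: [0, 0, 0, 0, 8.5, 0, 0, 0, 0, 17, 0, 0, 0, 0, 25.5, 0, 0, 0, 0, 34, 0, 0, 0, 0, 42.5]

```text
clock: 12.8
tool_pos: [0.5034, 0.0029, 0.3247]
tool_rot: [0.074, 0.704, -0.074, 0.703]
contact_force: [0.2, -0.2, -0.0]
grip_width: 0.0852
```

```bash
python3 - <<'E'
from h import *
go([(0,.095,.15),(0,.095,.078)],'y')
E
```

```text
(0, 0.095, 0.15) -> [2.0, 0.0, 1.0] turn 4.3
(0, 0.095, 0.078) -> [74.0, 0.0, 1.0] turn 4.3
clock 12.8 toolx [-0.001 -0.    -1.   ] tip in carton [-0.0015  0.0945  0.1518] F [ 0.2 -0.2 -0. ] w 0.085 j [ 0.4   0.15 -0.47 -0.   -0.95 -2.18]
```

>>> step_arm:
  plan: [0, 0, 0, 0, 4.5, 0, 0.04, 0, 0, 4.5, 0, 0.074, 0, 0, 4.5, 0.5, 0.074, 0, 0, 4.5, 1, 0.074, 0, 0, 4.5]

```text
clock: 13.3
tool_pos: [0.5038, 0.0028, 0.2515]
tool_rot: [0.099, 0.701, -0.1, 0.699]
contact_force: [0.3, -0.9, -0.2]
grip_width: 0.0589
```

>>> step_arm:
  plan: [1, 0, 0, 0, 0, 1, 0, 0, 0, 0, 1, 0, 0, 0, 0, 1, 0, 0, 0, 0, 1, 0, 0, 0, 0]

```text
clock: 13.8
tool_pos: [0.5043, 0.0035, 0.2528]
tool_rot: [0.1, 0.699, -0.099, 0.701]
contact_force: [-1.5, 4.5, 7.3]
grip_width: 0.0034
```

>>> step_arm:
  plan: [1, 0, 0, 0, 0, 1, 0, 0, 0, 0, 1, 0, 0, 0, 0, 1, 0, 0, 0, 0, 1, 0, 0, 0, 0]

```text
clock: 14.3
tool_pos: [0.5043, 0.0035, 0.2528]
tool_rot: [0.1, 0.699, -0.099, 0.701]
contact_force: [-1.1, 4.4, 5.4]
grip_width: 0.0038
```

```bash
python3 - <<'E'
from h import *
go([(0,.095,.15),(0,.095,.078)],'y')
E
```

```text
(0, 0.095, 0.15) -> [-70.0, -0.0, 1.0] turn 0.2
(0, 0.095, 0.078) -> [2.0, -1.0, 1.0] turn 0.2
clock 14.3 toolx [ 0.002  0.001 -1.   ] tip in carton [-0.0003  0.0959  0.0798] F [-1.1  4.4  5.4] w 0.004 j [ 0.4   0.24 -0.56 -0.   -0.77 -2.25]
```

Gripped flat and centred to about 1 mm. Release, rise, and move to the right flap.

>>> step_arm:
  plan: [0.5, 0, 0, 0, 0, 0, 0, 0, 0, 0, 0, 0, 0, 0, 0, 0, 0, 0, 0, 0, 0, 0, 0, 0, 0]

```text
clock: 14.8
tool_pos: [0.5037, 0.0028, 0.2516]
tool_rot: [0.099, 0.7, -0.099, 0.7]
contact_force: [-0.5, -0.5, 0.5]
grip_width: 0.0754
```

>>> step_arm:
  plan: [0, -0.02, 0, 0, 0, 0, -0.05, 0, 0, 0, 0, -0.075, 0, 0, 0, 0, -0.075, -0.045, 0, 0, 0, -0.075, -0.093, 0, 0]

```text
clock: 15.3
tool_pos: [0.4781, -0.0865, 0.3277]
tool_rot: [0.098, 0.7, -0.098, 0.701]
contact_force: [0.9, -1.4, -1.8]
grip_width: 0.0856
```

>>> step_arm:
  plan: [0, 0, -0.045, 0, 0, 0, 0, -0.085, 0, 0, 0, 0, -0.097, 0, 0, 0, 0, -0.097, 0, 0, 0, 0, -0.097, 0, 0]

```text
clock: 15.8
tool_pos: [0.4511, -0.1796, 0.3267]
tool_rot: [0.1, 0.7, -0.1, 0.7]
contact_force: [-0.9, 0.2, -0.1]
grip_width: 0.0851
```

```bash
python3 - <<'E'
from h import *
go([(0,-.095,.15),(0,-.095,.078)],'y')
import cv2
cv2.imwrite("pics/w11.png",robot.get_image("wrist"))
E
```

```text
(0, -0.095, 0.15) -> [4.0, 0.0, 0.0] turn 0.2
(0, -0.095, 0.078) -> [76.0, 0.0, 0.0] turn 0.2
clock 15.8 toolx [ 0.  0. -1.] tip in carton [-0.0002 -0.0951  0.1537] F [-0.9  0.2 -0.1] w 0.085 j [ 0.03  0.12 -0.51 -0.   -0.95 -1.88]
```

View pics/w11.png

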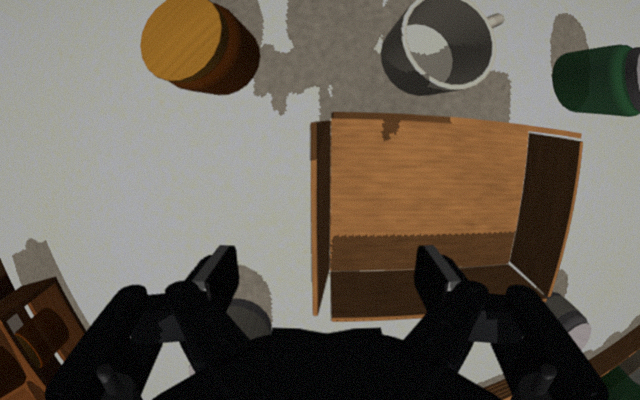

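The right flap (columns 312–330, leaning slightly out) lies between the fingers. Lowering and squeezing.

>>> step_arm:
  plan: [0, 0.04, 0, 0, 0, 0, 0.075, 0, 0, 0, 0.5, 0.075, 0, 0, 0, 1, 0.075, 0, 0, 0, 1, 0.075, 0, 0, 0]

```text
clock: 16.35
tool_pos: [0.4522, -0.1792, 0.2534]
tool_rot: [0.099, 0.699, -0.099, 0.701]
contact_force: [-0.0, 0.4, -0.3]
grip_width: 0.0443
```

>>> step_arm:
  plan: [1, 0, 0, 0, 0, 1, 0, 0, 0, 0, 1, 0, 0, 0, 0, 1, 0, 0, 0, 0, 1, 0, 0, 0, 0]

```text
clock: 16.85
tool_pos: [0.4515, -0.1792, 0.2528]
tool_rot: [0.1, 0.699, -0.099, 0.701]
contact_force: [-0.2, 6.7, 7.5]
grip_width: 0.0039
```

>>> step_arm:
  plan: [1, 0, 0, 0, 0, 1, 0, 0, 0, 0, 0.5, 0, 0, 0, 0, 0, 0, 0, 0, 0, 0, 0, 0, 0, 0]

```text
clock: 17.35
tool_pos: [0.4509, -0.1798, 0.2517]
tool_rot: [0.099, 0.7, -0.099, 0.7]
contact_force: [-0.1, -0.2, -0.2]
grip_width: 0.0475
```

>>> step_arm:
  plan: [0, 0, 0, 0, 0, 0, 0, 0, 0, 0, 0, -0.03, 0, 0, 0, 0, -0.06, 0, 0, 0, 0, -0.1, 0, 0, 0]

```text
clock: 17.85
tool_pos: [0.4504, -0.1796, 0.3516]
tool_rot: [0.099, 0.701, -0.099, 0.699]
contact_force: [0.6, 0.7, 0.3]
grip_width: 0.0856
```

>>> step_arm:
  plan: [0, -0.04, 0, 0, 0, 0, -0.04, -0.04, 0, 0, 0, -0.04, -0.085, 0, 0, 0, -0.04, -0.13, 0, 0, 0, -0.04, -0.17, 0, 0]

```text
clock: 18.35
tool_pos: [0.4029, -0.3445, 0.3919]
tool_rot: [0.099, 0.7, -0.099, 0.7]
contact_force: [0.8, 0.5, 0.2]
grip_width: 0.0854
```

>>> step_arm:
  plan: [0, 0, -0.045, -0.02, 0, 0, 0, -0.09, -0.03, 0, 0, 0, -0.13, -0.03, 0, 0, 0, -0.13, -0.03, 0, 0, 0, -0.13, -0.03, 0]

```text
clock: 18.85
tool_pos: [0.3381, -0.4603, 0.391]
tool_rot: [0.1, 0.7, -0.1, 0.7]
contact_force: [0.3, 0.2, -0.1]
grip_width: 0.0852
```

```bash
python3 - <<'E'
from h import *
import cv2
print(robot.state()["clock"],tip())
for n in("top","scene"):
    im=robot.get_image(n);cv2.imwrite(f"pics/{n}12.png",im)
    c=im[150:310,230:470] if n=="top" else im[70:235,160:420]
    cv2.imwrite(f"pics/{n}12c.png",cv2.resize(cv2.convertScaleAbs(c,alpha=1.6),None,fx=3,fy=3,interpolation=cv2.INTER_CUBIC))
E
```

```text
18.85 [-0.02986587 -0.39625475  0.21802631]
```

View pics/top12c.png

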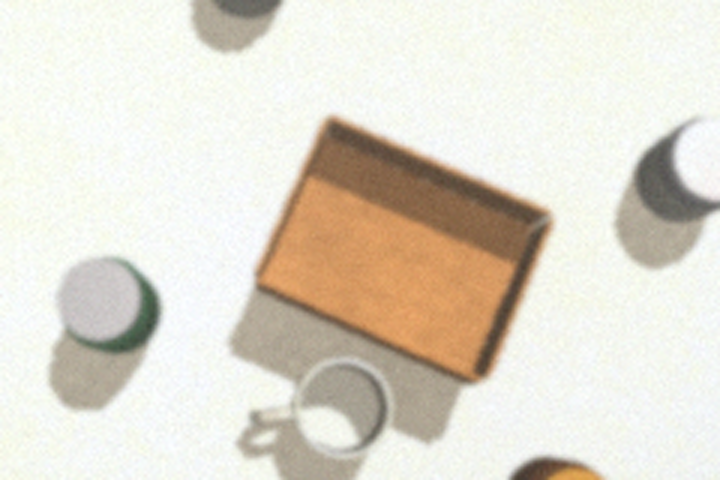

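View pics/scene12c.png

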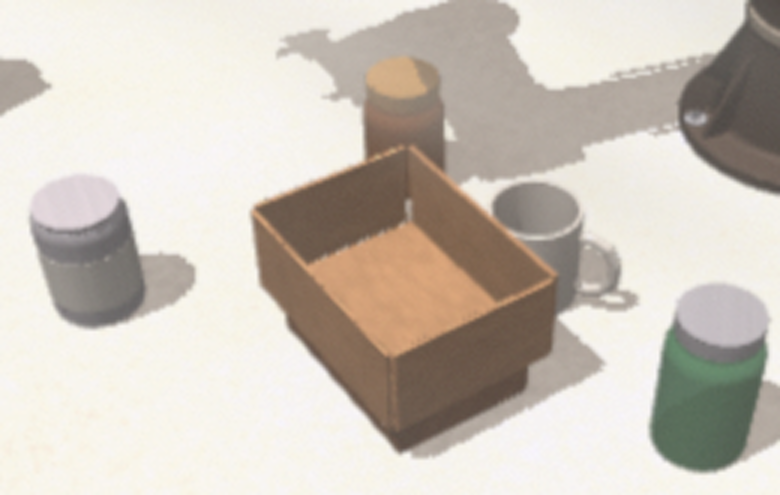

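The box looks complete, with everything around it still standing. I'll check the flap angles numerically against both views.

```bash
python3 - <<'E'
from h import *
import numpy as np
T=lambda u,v:(230+u/3,150+v/3)
S=lambda u,v:(160+u/3,70+v/3)
# outer top corners
for a in(1.45,1.57,1.69):
  print(a)
  for nm,n,P,o in[("F","top",flap('F',a,.093,off=-.002),T(331,117)),("F","top",flap('F',a,-.093,off=-.002),T(550,215)),
   ("R","top",flap('R',a,.066,off=-.002),T(551,222)),("R","top",flap('R',a,-.066,off=-.002),T(485,379)),("L","top",flap('L',a,-.066,off=-.002),T(258,284)),("L","top",flap('L',a,.066,off=-.002),T(326,125)),
   ("F","scene",flap('F',a,.093,off=-.002),S(388,360)),("F","scene",flap('F',a,-.093,off=-.002),S(254,209)),("L","scene",flap('L',a,.066,off=-.002),S(394,361)),("L","scene",flap('L',a,-.066,off=-.002),S(554,277)),("R","scene",flap('R',a,-.066,off=-.002),S(405,146)),("R","scene",flap('R',a,.066,off=-.002),S(258,205))]:
    print(nm,n,(proj(n,toworld(p,[P]))[0]-o).round(1),end='; ')
  print()
for n in["jar_a","tin_a","mug","carton"]:
  for c in["top","scene"]:
    print(n,c,[( [round(v) for v in d["extent"]],round(d["p"],2)) for d in robot.look_for(c,n)])
E
```

```text
1.45
F top [ 1.1 -4.8]; F top [ 1.8 -5.3]; R top [4.3 0.5]; R top [4.7 1.4]; L top [-5.7 -5.7]; L top [-4.9 -4. ]; F scene [-5.3  0.1]; F scene [-5.7  1.4]; L scene [2.8 0.5]; L scene [2.6 3.1]; R scene [-3.  -2.5]; R scene [-3.8 -2.6]; 
1.57
F top [-0.5 -1.5]; F top [ 0.4 -1.9]; R top [ 0.8 -1.1]; R top [ 1.  -0.3]; L top [-2.1 -4.1]; L top [-1.4 -2.5]; F scene [-1.5 -2. ]; F scene [-2.1 -0.3]; L scene [ 0.3 -2.4]; L scene [0.  0.5]; R scene [-1. -1.]; R scene [-1.9 -0.9]; 
1.69
F top [-2.  2.]; F top [-1.   1.7]; R top [-2.9 -2.7]; R top [-2.7 -1.9]; L top [ 1.5 -2.5]; L top [ 2.1 -1. ]; F scene [ 2.4 -3.7]; F scene [ 1.5 -1.6]; L scene [-2.2 -4.9]; L scene [-2.6 -1.7]; R scene [1.1 1. ]; R scene [0.1 1.3]; 
jar_a top [([398, 301, 437, 334], 0.76), ([250, 236, 286, 267], 0.75)]
jar_a scene [([280, 89, 309, 130], 0.9), ([374, 165, 416, 226], 0.56)]
tin_a top [([441, 190, 480, 225], 0.85), ([298, 118, 326, 153], 0.72), ([386, 224, 412, 276], 0.17)]
tin_a scene [([168, 127, 206, 176], 0.69), ([252, 256, 295, 310], 0.58)]
mug top [([398, 298, 437, 334], 0.62), ([311, 269, 362, 302], 0.58)]
mug scene [([322, 129, 369, 173], 0.6)]
carton top [([315, 188, 414, 280], 0.91), ([299, 119, 325, 153], 0.4)]
carton scene [([244, 122, 346, 223], 0.85)]
```

All three flaps fit upright within about 0.05 rad, and the jars, tins and mug are where they were. Handing in.

```bash
python3 -c "
from cell import robot
print(robot.sign_off())"
```

```text
the job is handed in; nothing more can be done
None
```

The carton is now an open box: the far, left and right flaps all stand upright. I handed it in at about 20 s, with the arm clear of everything.

I pushed each flap up from outside with the shut fingers, in the order far, left, right. I then squeezed each one lightly between the vertical pads to square it.

**Flap angles:** In the last top and scene pictures, all three flaps fit upright to within roughly 0.05 rad (3°). The left flap agreed least in the top view, by 2–4 px, but matched well in the scene view.

**Surroundings:** The jars, tins and mug were detected within 1–4 px of where they started, and all still stand. The one larger difference is the lower edge of the orange-lidded jar in the scene view, which the raised carton wall now hides.

**What went less well:**
- **Force spike:** Starting the right flap, the finger jammed briefly on its edge and the reading rose to about 47 N. That was fingertip contact, well under the 120 N wrist limit. I backed off and lifted, and the flap came up.
- **Typing error:** The first move had a wrong value in one row (22 m instead of 0.022 m). The per-row limit kept it harmless.

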